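# Press the end board of a fritter tray home with the bench quick clamp, then open the clamp

### The arm

A 6-joint arm with a two-finger parallel gripper is mounted at the origin on the work surface. World frame = base frame: x ahead of the robot, y to its left, z up, the work surface at z = 0. Lengths are in m, angles in rad, forces in N, time in s.
With the tool pointing down it reaches from about 0.375 to 0.975 m from the base axis. Payload 3.8 kg.
Tool frame: the origin (TCP) lies on the centre line of the jaws, within the pads' length; the fingertips stand 8 mm ahead of it and the grasp point (between the pads) lies 11 mm behind it; z points along the fingers, y is the direction in which the jaws open and shut (so a half turn about z gives the same grasp; the last joint's range is limited). The gripper opens to 85 mm and grips with 20 to 120 N. Pads are 22 mm wide; open, the fingers measure 114 mm over their backs; the gripper's body (76 mm by 85 mm) begins 54 mm behind the grasp point. The pads swing forward as they close: fully open they stand 13 mm farther back than shut.
Start: joints at [-1.195, 0.264, 1.604, -0, 1.274, -0.037], TCP at [0.271, -0.618, 0.239] pointing down, gripper open.
Joint ranges: [-2.63, 2.63], [-0.94, 2.18], [0.31, 2.57], [-1.31, 4.45], [0, 2.66], [-2.55, 2.55]. Speed limits (rad/s): [2.57, 2.57, 3.14, 3.14, 3.14, 3.14].

### API

Orientations are given as a rotation vector (axis times angle).
In Python, from workcell import bot gives the robot as it stands.
- The arm moves only by the tool arm_command, never from a script. Its arguments are lists of equal length, an entry for each row: "slide": the shift along the tool's x, y, z in m, a list of three; "angular": the turn, a rotation vector about the tool's x, y, z in degrees, a list of three; "hand": the finger opening in m, from 0 to 0.0854. A call has exactly 8 rows; each row shifts and turns the pose as measured when the row begins, along the tool's axes as they then stand; what a row does not reach is not made up. A row lasts 1/10 s, in which the tool goes at most 50 mm and 8.59 degrees, less where a joint would pass 70% of its speed; a pose out of reach is approached as far as the arm can. A call is refused whole if a number of a shift passes 0.05 or a number of a turn 8.59, either way. A call with a gripper value outside its range is refused whole. The fingers move at their own pace and stop on an object; "squeeze" is the grip in N (left out, the last holds). Time passes only in rows, so rows that do not move let the fingers close, or fill a call up. It gives the time, the measured TCP pose, the force and the opening at its end, in the units of the state.
- bot.read_state(): the state, without advancing time (a new reading comes with each control period).
- bot.read_camera(name): name is "scene" or "side" or "wrist"; returns the picture (420x560x3 uint8, red, green, blue); there is no depth.
- bot.get_calibration(name): a dict with "fx", "fy", "cx", "cy" (pixels), "R" (3x3) and "t" (3): a world point X has camera coordinates R X + t. Camera axes: x right, y down, z forward; pixel columns grow to the right and rows downward; lengths in m; the calibration is good to about 2 mm. A picture is of the moment at which its call begins: read the wrist's pose just before it. get_calibration takes no time and is no camera call; for the wrist camera it gives the pose at the moment of the call.
- bot.finish_job(): hands the job in, once; it reports no verdict.
The state is a dict: "time": time; "q": joint angles; "joint_vel": joint speeds; "joint_torque": joint torques, N m; "tool_pos": TCP position; "tcp_rot": TCP orientation; "wrist_force": force on the tool from outside, world axes, zero at the start; "torque": the same for the moment, N m; "width": opening from 0.0 (shut) to 1.0 (fully open).
Only numpy, scipy, OpenCV 4.12 (cv2) and the standard library are available. Lean on these libraries where they do the work, as an engineer would, in place of code of your own. Each camera call takes 0.05 s, during which the arm holds its last target.

### The job

A wooden fritter tray is under repair in the bench quick clamp: its end board stands part-way out on its two dowels. Pump the orange trigger until the jaw has squeezed the end board fully home and firmly tight, feeling the trigger so as not to crush the wood, and do not push the board by hand. Then squeeze the red release lever against its post, slide the clamp head all the way back and let go, leaving the bottle, cup and plate where they stand.

Things in the scene. Friction and masses are not known exactly. Their poses are not given: they have to be found in the camera images.
- clamp: Steel base of the bench quick clamp, bolted down, 460 x 90 mm, 12 mm thick. Origin on the table 130 mm from the handle end of the base; +x runs level along the clamp from the handles towards the tray (the squeezing direction), +z up. A ratchet bar (top 65 mm above the table) runs along x under the sliding head.
- head (a joint): How far the black sliding head with its jaw has run forward from its rear stop (m): 0 fully back, up to 0.075. It clicks forward freely on a ratchet with 6 mm teeth, against about 3 N of drag, and is locked against sliding back unless the release lever is squeezed.
- trigger (a joint): Angle of the orange trigger (rad): 0 up at rest (spring return), 0.42 right down; the first 0.09 is idle; a full stroke advances the head 12 mm. Pressing its pad down takes 3-6 N with the jaw running free, 6-10 N while the board slides, then 1-2 N more per mm once the board is home: below 13 N is not yet tight, 15-19 N is firmly tight, above 22 N may crush the board. Hold tight for 0.3 s.
- trigger_pad (a point): Centre of the top face of the orange trigger pad (52 mm along the clamp, 40 mm across), about 132 mm above the table at rest. The trigger's hinge lies 107 mm from here towards the tray (clamp +x) and 87 mm lower, runs across the clamp and travels with the head. A full stroke lowers this point 51 mm and swings it 26 mm back (clamp -x) relative to the head.
- release (a joint): Angle of the red release lever (rad): near 0 at rest (up to 0.1 when its pawl rides on a tooth), 0.25 squeezed right up to its end; it lets the head slide back above about 0.12. Sprung: 3 to 7 N at the lever.
- release_grip (a point): Point on the head midway between the outer faces of the red release lever (clamp -x side) and the fixed black thumb post (+x side), 145 mm above the table: upright blades 27 mm wide, tops at 165 mm, 43 mm over both along the clamp at rest, 28 mm squeezed (only the lever moves). Nothing else within 60 mm is above 110 mm. Pinch both from above, fingers closing along the clamp, and pull to -x.
- jaw_pad: Orange jaw pad on the front of the head, 50 mm wide, 50 mm high, on a stiff spring (16 N per mm). Origin: centre of its front face, 56 mm above the table.
- tray: Wooden fritter tray, 138 x 130 mm, 70 mm high, held against the clamp's fixed end stop (the stop is pinned at a different place each time, within 10 mm, and does not move). Origin: middle of its open end at the underside; axes as the clamp's.
- end_board: Loose end board of the tray, 12 mm thick, 130 mm wide, 72 mm high, on two dowels; it slides along clamp x with 10 N of friction and stays where it is put. Origin: middle of its lower edge on the face towards the tray: home when it coincides with the tray's origin; it starts 10 to 22 mm out (towards clamp -x).
- oil_bottle: Amber oil bottle, 60 mm across, 190 mm tall, standing loose. Origin: centre of its underside.
- sugar_cup: White cup, 72 mm across, 85 mm tall, standing loose. Origin: centre of its underside.
- fritter_plate: White plate with two fritters, 150 mm across, 30 mm high, loose. Origin: centre of its underside.

How it is judged:
On the way, in this order (a step that is already met when the one before it is completed fails the run):
1. with the trigger pressed, the jaw squeezes the end board home (within 2 mm of the tray) and firmly tight (more than 25 N) (contact force between jaw_pad and end_board above 25 N and x of end_board in the frame of tray above -0.002 m and value of joint trigger above 0.05 rad), for 0.2 s.
2. the head is slid fully back (within 5 mm of its rear stop) (value of joint head below 0.005 m), for 0.2 s.
At the end, for the whole second after the job is handed in: The end board is home within 2 mm, the clamp head is within 5 mm of its rear stop and at rest, trigger and release lever are both let go and sprung back (trigger under 0.05 rad, lever under 0.13 rad) (x of end_board in the frame of tray above -0.002 m and value of joint head below 0.005 m and value of joint trigger below 0.05 rad and value of joint release below 0.13 rad and velocity of joint head between -0.01 and 0.01 m/s); the robot touches nothing.
It fails at once if the end board is crushed (jaw force over 55 N) (contact force between jaw_pad and end_board above 55 N).
It fails at once if the robot pushes the end board itself (over 8 N) (contact force between any of the fingers, the arm and end_board above 8 N).
It fails at once if the oil bottle is moved by more than 30 mm (distance of oil_bottle from where it was at the start of the episode above 0.03 m).
It fails at once if the sugar cup is moved by more than 30 mm (distance of sugar_cup from where it was at the start of the episode above 0.03 m).
It fails at once if the plate of fritters is moved by more than 30 mm (distance of fritter_plate from where it was at the start of the episode above 0.03 m).
It also fails if it takes over 67 s, if anything falls off the work surface, if the arm or the gripper's body presses on something with over 40 N, if the wrist force passes 120 N, or if a joint passes its speed limit or range.

## Working session

There is one attempt and no reset: what is moved stays moved. The work goes in short steps, Python scripts to look and compute and a tool call to move; the robot and the scene stay as the last step left them, time stands still between calls to the robot, and variables do not carry over. Pictures are saved under pics/ and viewed, and the job is handed in when it is done.

Besides the shell and the picture viewer there is one more tool, called after "Request:" by a JSON object that holds its "fn" and its "kwargs". arm_command: Moves the arm, as the interface text tells. Its arguments: {"type":"object","properties":{"slide":{"type":"array","items":{"type":"array","items":{"type":"number"}}},"angular":{"type":"array","items":{"type":"array","items":{"type":"number"}}},"hand":{"type":"array","items":{"type":"number"}},"squeeze":{"type":"number"}},"required":["slide","angular","hand"]}

```bash
mkdir -p pics && ls
python3 - <<'E'
from workcell import bot
import cv2,json
s=bot.read_state();print(s)
for n in ("scene","side","wrist"):
    c=bot.get_calibration(n);print(n,c)
    im=bot.read_camera(n);cv2.imwrite(f"pics/{n}0.png",im[:,:,::-1])
E
```

```text
pics
{'time': 0.0, 'q': array([-1.19490288e+00,  2.64755874e-01,  1.60536988e+00, -9.73476509e-07,
        1.27369831e+00, -3.68924231e-02]), 'joint_vel': array([ 0.00100891, -0.00030856,  0.00054072,  0.0024004 ,  0.00028726,
       -0.00014712]), 'joint_torque': array([ 7.03410133e-04, -5.15108442e+01, -3.67311180e+01,  9.79709966e-05,
        1.29001550e-02, -4.52399206e-06]), 'tool_pos': array([ 0.27052659, -0.61764212,  0.2379624 ]), 'tcp_rot': array([-3.07276425e+00, -6.43358613e-01,  5.92299627e-04]), 'wrist_force': array([-0.65008158,  0.67173045, -0.14074634]), 'torque': array([-0.03774966,  0.03331325, -0.0160366 ]), 'width': 1.0025777514792273}
scene {'fx': 416.21334219551994, 'fy': 416.21334219551994, 'cx': 282.64504617858546, 'cy': 206.54627024771324, 'R': array([[-0.36929807,  0.92925347, -0.01034005],
       [ 0.72433373,  0.28085385, -0.6296521 ],
       [-0.58220236, -0.24001895, -0.77680842]]), 't': array([ 0.13138357, -0.38072422,  1.17524224])}
side {'fx': 510.9672867455626, 'fy': 510.9672867455626, 'cx': 272.76265925629184, 'cy': 210.6111682785511, 'R': array([[-0.82938166, -0.55865496, -0.00554026],
       [-0.2716798 ,  0.41196254, -0.86975684],
       [ 0.48817635, -0.71985519, -0.49344944]]), 't': array([0.52432867, 0.24517111, 0.74792364])}
wrist {'fx': 330.1064300026304, 'fy': 330.1064300026304, 'cx': 283.68460353386786, 'cy': 210.38057872069277, 'R': array([[ 0.40112963, -0.91601933, -0.00189961],
       [-0.88211091, -0.38683832,  0.26876841],
       [-0.2469319 , -0.1061353 , -0.96320296]]), 't': array([-0.67428758, -0.03447561,  0.37854583])}
```

View pics/scene0.png

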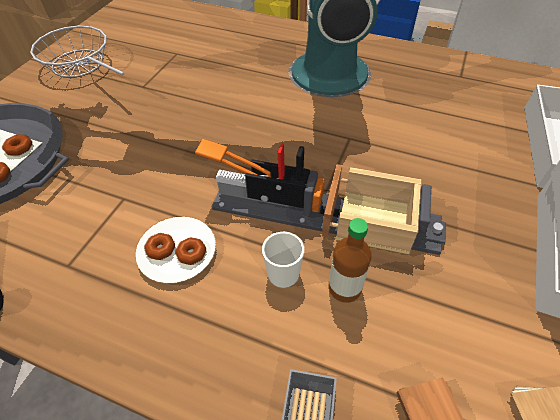

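View pics/side0.png

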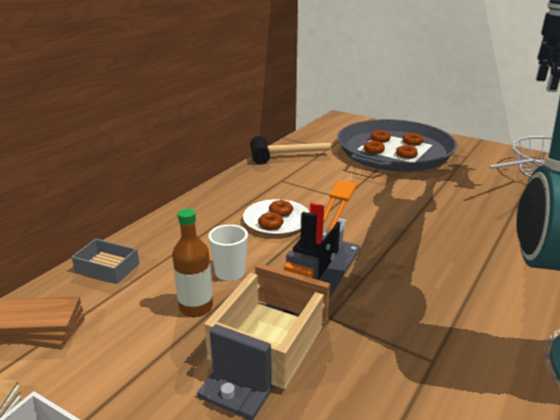

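View pics/wrist0.png

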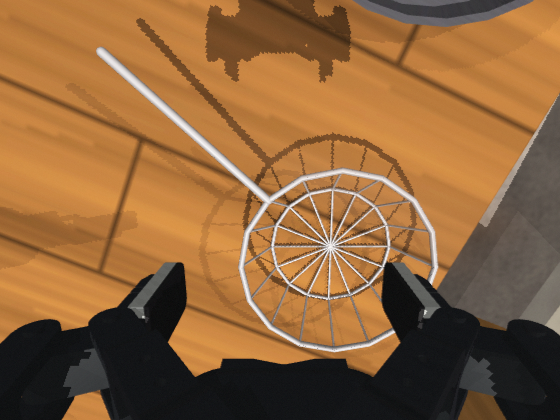

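The scene view shows the clamp at about (210-445, 140-255), with the orange pad at (211,149), and the red lever and black post at (281,160) and (300,160). The side view shows the same parts from the tray end, with the pad at (344,190). I'll enlarge both.

Run:
```python
import cv2
a=cv2.imread('pics/scene0.png')[130:262,190:450];cv2.imwrite('pics/sc_crop.png',cv2.resize(a,None,fx=3,fy=3,interpolation=cv2.INTER_CUBIC))
a=cv2.imread('pics/side0.png')[170:420,190:390];cv2.imwrite('pics/si_crop.png',cv2.resize(a,None,fx=2.4,fy=2.4,interpolation=cv2.INTER_CUBIC))
a=cv2.imread('pics/side0.png')[170:300,270:370];cv2.imwrite('pics/si_crop2.png',cv2.resize(a,None,fx=4.5,fy=4.5,interpolation=cv2.INTER_CUBIC))
```

```text
(no output)
```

View pics/sc_crop.png

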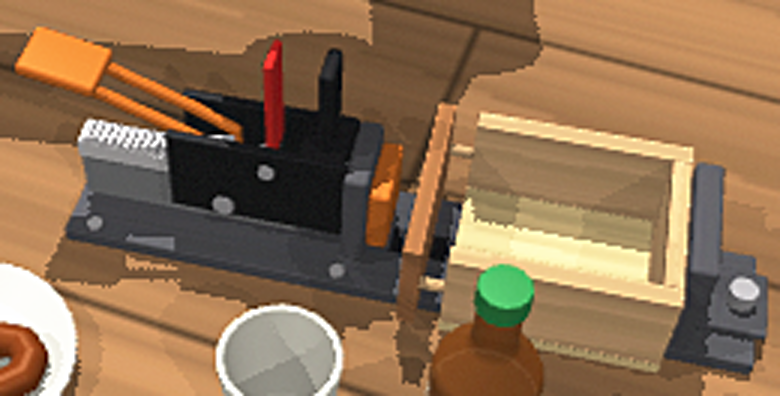

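View pics/si_crop.png

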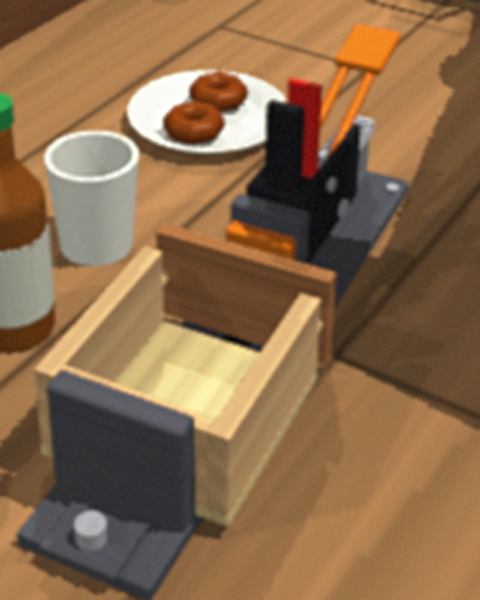

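View pics/si_crop2.png

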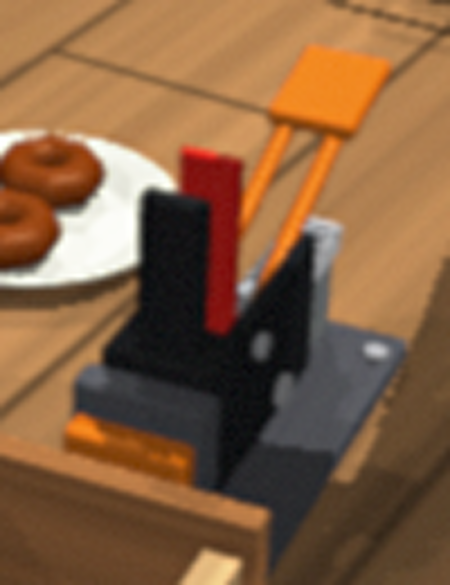

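```bash
cat > h.py <<'E'
import numpy as np
from workcell import bot
from scipy.optimize import least_squares
C={n:bot.get_calibration(n) for n in ("scene","side")}
def proj(n,X,c=None):
    c=c or C[n]; p=c["R"]@np.array(X)+c["t"]; return np.array([c["fx"]*p[0]/p[2]+c["cx"],c["fy"]*p[1]/p[2]+c["cy"]])
def onz(n,uv,z,c=None):
    c=c or C[n]; d=c["R"].T@np.array([(uv[0]-c["cx"])/c["fx"],(uv[1]-c["cy"])/c["fy"],1]); o=-c["R"].T@c["t"]
    return o+d*(z-o[2])/d[2]
def tri(a,b):
    f=lambda X:np.r_[proj("scene",X)-a,proj("side",X)-b]
    r=least_squares(f,[.6,0,.1]);return r.x,r.fun
sc=lambda u,v:(u/3+190,v/3+130)
s1=lambda u,v:(u/2.4+190,v/2.4+170)
s2=lambda u,v:(u/4.5+270,v/4.5+170)
E
python3 - <<'E'
from h import *
np.set_printoptions(precision=4,suppress=True)
for nm,a,b in [("pad",sc(64,58),s2(330,88)),("red",sc(275,44),s2(212,154)),("blk",sc(333,53),s2(176,198)),("pin",sc(744,285),s1(90,516)),
  ("cup top",(283,242),(228,236))]:
    print(nm,*tri(a,b))
print("pad z",onz("scene",sc(64,58),.132),onz("side",s2(330,88),.132))
print("red z",onz("scene",sc(275,44),.165),onz("side",s2(212,154),.165))
print("blk z",onz("scene",sc(333,53),.165),onz("side",s2(176,198),.165))
print("corner",onz("scene",sc(67,238),0),onz("scene",sc(755,372),0),onz("side",s2(405,340),.012),onz("side",s1(150,597),0),onz("side",s1(20,540),0))
print("plate",onz("scene",(176,249),.01)," cup",onz("scene",(283,247),.085)," bottle top",onz("scene",(358,226),.19),onz("side",(187,214),.19))
E
```

```text
pad [ 0.519  -0.0795  0.1294] [ 0.0526  0.1149  0.0844 -0.1   ]
red [0.4995 0.0582 0.1676] [ 0.5519  1.1031  0.81   -0.8636]
blk [0.4944 0.0931 0.1671] [ 0.6908  1.3281  0.9807 -0.9967]
pin [0.4635 0.361  0.0344] [-0.1463 -0.1822 -0.1487  0.0796]
cup top [0.6443 0.1192 0.0878] [ 1.614   2.4862  2.5552 -1.9263]
pad z [ 0.5211 -0.0781  0.132 ] [ 0.5168 -0.0745  0.132 ]
red z [0.4946 0.0551 0.165 ] [0.5014 0.0575 0.165 ]
blk z [0.4895 0.0901 0.165 ] [0.4958 0.0937 0.165 ]
corner [ 0.5627 -0.0751  0.    ] [ 0.5016  0.3833 -0.    ] [ 0.4758 -0.0842  0.012 ] [0.4197 0.3644 0.    ] [0.5071 0.3749 0.    ]
plate [ 0.6806 -0.0894  0.01  ]  cup [0.6482 0.1178 0.085 ]  bottle top [0.6396 0.2317 0.19  ] [0.6325 0.2359 0.19  ]
```

Request:
{"fn": "arm_command", "kwargs": {"slide": [[0,0,0],[0,0,0],[0.026,-0.041,0],[0.026,-0.041,0],[0.026,-0.041,0],[0.026,-0.041,0],[0.026,-0.041,0],[0.026,-0.041,0]], "angular": [[0,0,8],[0,0,7.7],[0,0,0],[0,0,0],[0,0,0],[0,0,0],[0,0,0],[0,0,0]], "hand": [0,0,0,0,0,0,0,0], "squeeze": 40}}

```text
time: 0.95
tool_pos: [0.3938, -0.3504, 0.2336]
tcp_rot: [-3.131, -0.182, 0.005]
wrist_force: [1.5, -0.2, 0.6]
width: -0.0
```

Request:
{"fn": "arm_command", "kwargs": {"slide": [[0.027,-0.041,0],[0.027,-0.041,0],[0.027,-0.041,0],[0.027,-0.041,0],[0.027,-0.041,0],[0.027,-0.041,0],[0,0,0],[0,0,0]], "angular": [[0,0,-1.3],[0,0,0],[0,0,0],[0,0,0],[0,0,0],[0,0,0],[0,0,0],[0,0,0]], "hand": [0,0,0,0,0,0,0,0]}}

```text
time: 1.75
tool_pos: [0.5219, -0.0722, 0.2335]
tcp_rot: [-3.126, -0.231, 0.004]
wrist_force: [0.1, 0.1, -0.4]
width: -0.003
```

Run:
```python
from h import *
import cv2,pickle
s=bot.read_state();print(s["time"],s["tool_pos"],s["tcp_rot"],s["wrist_force"])
c=bot.get_calibration("wrist");pickle.dump((c,s),open("w1.pkl","wb"))
cv2.imwrite("pics/w1.png",bot.read_camera("wrist")[:,:,::-1])
```

```text
1.75 [ 0.52193861 -0.07216497  0.23347409] [-3.12596896 -0.23091152  0.00386339] [ 0.1349272   0.09559662 -0.37823144]
```

View pics/w1.png

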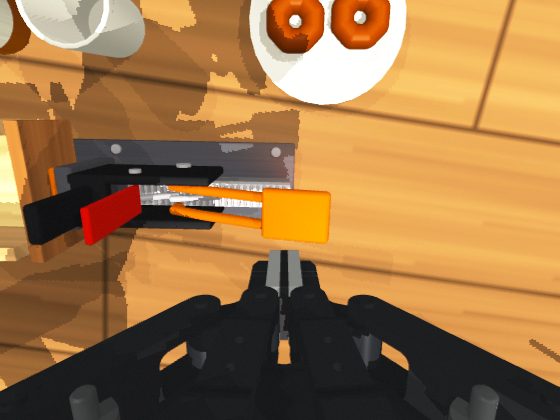

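The wrist view shows the orange pad with its centre near (296,215). The red lever's top edge runs about (82,225)-(138,187), the black post is at (35,210), and the base edge spans y = 140-232.

Run:
```python
from h import *
import cv2,pickle
c,s=pickle.load(open("w1.pkl","rb"))
np.set_printoptions(precision=4,suppress=True)
for nm,uv,z in [("pad",(296,215),.132),("padTL",(264,192),.132),("padTR",(330,192),.132),("padBR",(329,241),.132),("padBL",(263,236),.132),
 ("red farx",(82,206),.165),("red near",(85,243),.165),("blk",(24,206),.165),("blk",(28,243),.165),
 ("base",(297,141),.012),("base",(75,139),.012)]:
    print(nm,onz(0,uv,z,c)[:2])
a=cv2.imread('pics/w1.png')[120:270,0:350];cv2.imwrite('pics/w1c.png',cv2.resize(a,None,fx=2.2,fy=2.2,interpolation=cv2.INTER_CUBIC))
```

```text
pad [ 0.5222 -0.081 ]
padTL [ 0.536  -0.0551]
padTR [ 0.5432 -0.1028]
padBR [ 0.5055 -0.109 ]
padBL [ 0.502  -0.0588]
red farx [0.5173 0.0576]
red near [0.4919 0.0561]
blk [0.5117 0.0945]
blk [0.4863 0.0935]
base [ 0.5683 -0.0782]
base [0.5357 0.1549]
```

View pics/w1c.png

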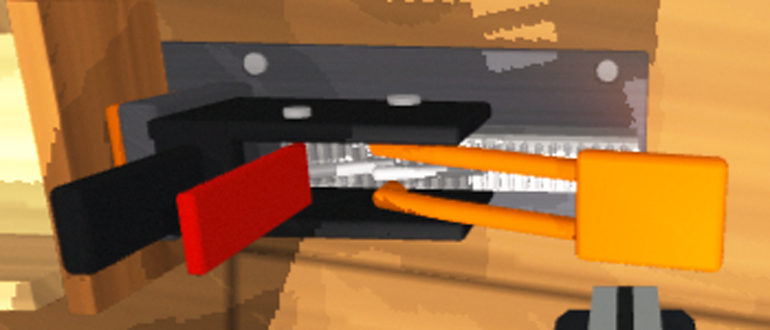

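Request:
{"fn": "arm_command", "kwargs": {"slide": [[-0.002,0.008,0.02],[0,0,0.025],[0,0,0.02],[0,0,0.012],[0,0,0.005],[0,0,0.004],[0,0,0.004],[0,0,0.004]], "angular": [[0,0,0],[0,0,0],[0,0,0],[0,0,0],[0,0,0],[0,0,0],[0,0,0],[0,0,0]], "hand": [0,0,0,0,0,0,0,0]}}

```text
time: 2.6
tool_pos: [0.5205, -0.0899, 0.1394]
tcp_rot: [-3.131, -0.211, -0.005]
wrist_force: [-1.2, -0.9, 2.7]
width: 0.001
```

Request:
{"fn": "arm_command", "kwargs": {"slide": [[0,0,0.006],[0,0,0.006],[0,0,0.006],[0,0,0.006],[0,0,0.006],[0,0,0.005],[0,0,0.005],[0,0,0.005]], "angular": [[0,0,0],[0,0,0],[0,0,0],[0,0,0],[0,0,0],[0,0,0],[0,0,0],[0,0,0]], "hand": [0,0,0,0,0,0,0,0]}}

```text
time: 3.4
tool_pos: [0.5244, -0.0944, 0.0981]
tcp_rot: [3.127, 0.217, 0.015]
wrist_force: [-2.0, -1.8, 4.9]
width: 0.002
```

Run:
```python
from h import *
import cv2
s=bot.read_state();print(s["time"],s["tool_pos"],s["wrist_force"])
a=bot.read_camera("scene")[130:262,190:450,::-1];b=bot.read_camera("side")[150:300,200:370,::-1]
print(bot.read_state()["tool_pos"],bot.read_state()["wrist_force"])
cv2.imwrite('pics/p1.png',cv2.resize(a,None,fx=3,fy=3,interpolation=cv2.INTER_CUBIC))
cv2.imwrite('pics/p1s.png',cv2.resize(b,None,fx=4,fy=4,interpolation=cv2.INTER_CUBIC))
```

```text
3.4 [ 0.52439006 -0.09436776  0.09806597] [-1.96537094 -1.77033741  4.92393398]
[ 0.52429169 -0.09395881  0.09749341] [-1.48580578 -0.87497045  3.79126916]
```

View pics/p1.png

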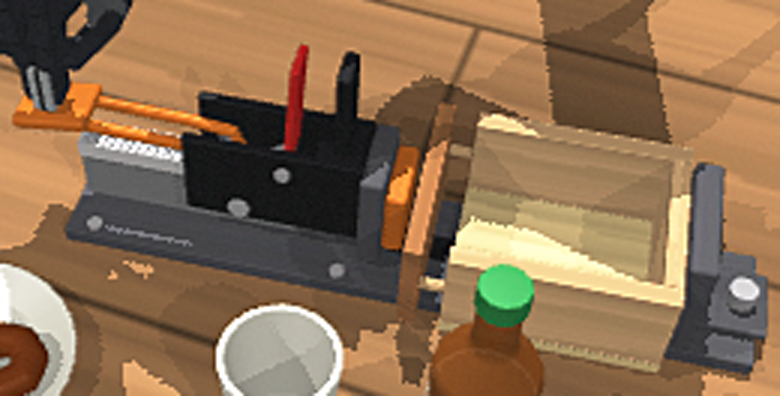

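View pics/p1s.png

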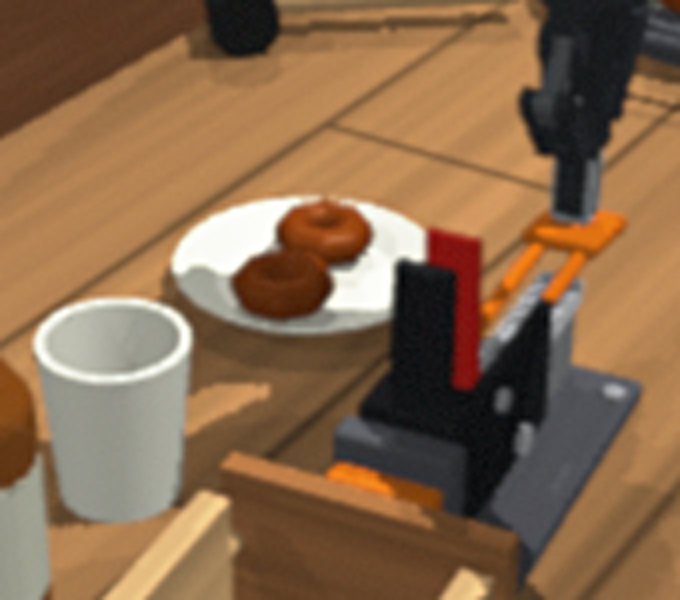

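The head advanced about 10 mm and the jaw is now almost at the board. The cup, plate and bottle haven't moved. I'll finish this stroke, then lift.

Request:
{"fn": "arm_command", "kwargs": {"slide": [[0,0,0.004],[0,0,0.004],[0,0,0.002],[0,0,-0.01],[-0.001,-0.005,-0.015],[-0.001,-0.005,-0.015],[-0.001,-0.005,-0.015],[0,-0.003,-0.006]], "angular": [[0,0,0],[0,0,0],[0,0,0],[0,0,0],[0,0,0],[0,0,0],[0,0,0],[0,0,0]], "hand": [0,0,0,0,0,0,0,0]}}

```text
time: 4.3
tool_pos: [0.5187, -0.0733, 0.1517]
tcp_rot: [3.131, 0.216, 0.017]
wrist_force: [1.2, -0.0, 0.3]
width: 0.002
```

```bash
cat > look.py <<'E'
from h import *
import cv2,sys
s=bot.read_state();print(s["time"],s["tool_pos"],s["tcp_rot"],s["wrist_force"])
a=bot.read_camera("scene")[130:262,190:450,::-1]
cv2.imwrite('pics/%s.png'%sys.argv[1],cv2.resize(a,None,fx=3,fy=3,interpolation=cv2.INTER_CUBIC))
E
python3 look.py p2
```

```text
4.3 [ 0.51870008 -0.07325122  0.15171684] [3.13082495 0.21614012 0.01705946] [ 1.15672492 -0.02101306  0.33190249]
```

View pics/p2.png

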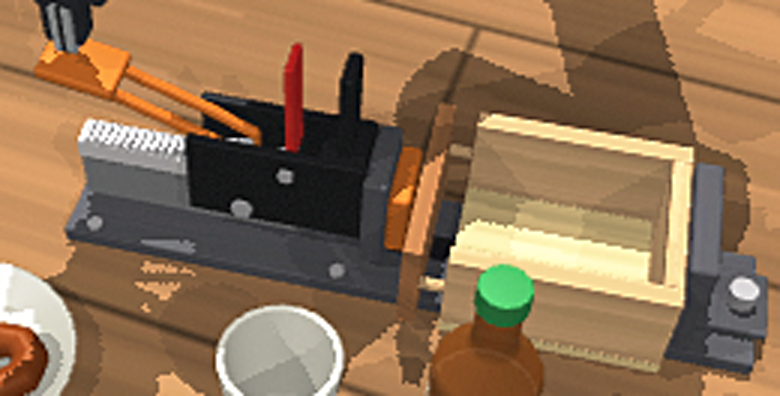

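Request:
{"fn": "arm_command", "kwargs": {"slide": [[0,0,0.008],[0,0,0.006],[0,0,0.006],[0,0,0.006],[0,0,0.006],[0,0,0.006],[0,0,0.005],[0,0,0.005]], "angular": [[0,0,0],[0,0,0],[0,0,0],[0,0,0],[0,0,0],[0,0,0],[0,0,0],[0,0,0]], "hand": [0,0,0,0,0,0,0,0]}}

```text
time: 5.15
tool_pos: [0.5206, -0.0783, 0.1025]
tcp_rot: [3.122, 0.218, 0.019]
wrist_force: [-3.0, 0.0, 9.4]
width: 0.002
```

Request:
{"fn": "arm_command", "kwargs": {"slide": [[0,0,0.004],[0,0,0.004],[0,0,0.004],[0,0,0.003],[0,0,0.001],[0,0,0.001],[0,0,0.001],[0,0,0.001]], "angular": [[0,0,0],[0,0,0],[0,0,0],[0,0,0],[0,0,0],[0,0,0],[0,0,0],[0,0,0]], "hand": [0,0,0,0,0,0,0,0]}}

```text
time: 5.95
tool_pos: [0.5207, -0.0784, 0.0897]
tcp_rot: [3.128, 0.212, 0.009]
wrist_force: [-4.6, 0.4, 14.7]
width: -0.001
```

```bash
python3 look.py p3
```

```text
5.95 [ 0.52071059 -0.07837073  0.08969073] [3.12794308 0.21197179 0.00867894] [-4.61180533  0.41755285 14.66455395]
```

View pics/p3.png

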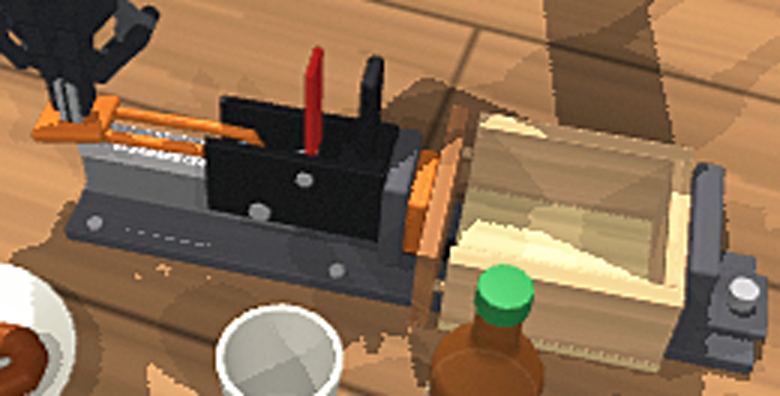

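Request:
{"fn": "arm_command", "kwargs": {"slide": [[0,0,-0.008],[0,0,-0.012],[0,-0.005,-0.015],[-0.001,-0.005,-0.015],[0,-0.005,-0.01],[0,0,0],[0,0,0.004],[0,0,0.004]], "angular": [[0,0,0],[0,0,0],[0,0,0],[0,0,0],[0,0,0],[0,0,0],[0,0,0],[0,0,0]], "hand": [0,0,0,0,0,0,0,0]}}

```text
time: 6.8
tool_pos: [0.515, -0.0621, 0.1396]
tcp_rot: [3.132, 0.209, -0.002]
wrist_force: [-0.2, -1.7, 2.6]
width: -0.004
```

```bash
python3 look.py p4
```

```text
6.8 [ 0.51501158 -0.06213712  0.13964005] [ 3.13210133e+00  2.08781937e-01 -1.69135837e-03] [-0.2317343  -1.68659828  2.60044745]
```

View pics/p4.png

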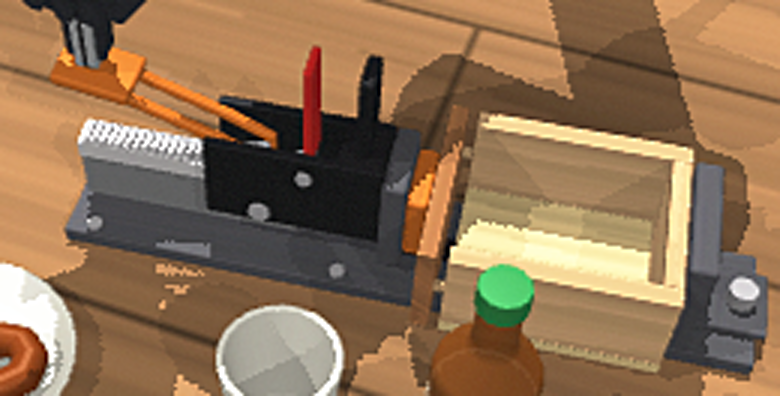

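Request:
{"fn": "arm_command", "kwargs": {"slide": [[0,0,0.005],[0,0,0.005],[0,0,0.004],[0,0,0.003],[0,0,0.002],[0,0,0.002],[0,0,0.001],[0,0,0.001]], "angular": [[0,0,0],[0,0,0],[0,0,0],[0,0,0],[0,0,0],[0,0,0],[0,0,0],[0,0,0]], "hand": [0,0,0,0,0,0,0,0]}}

```text
time: 7.65
tool_pos: [0.5157, -0.0665, 0.1174]
tcp_rot: [3.127, 0.207, -0.005]
wrist_force: [-1.1, -0.1, 9.0]
width: -0.003
```

Request:
{"fn": "arm_command", "kwargs": {"slide": [[0,0,0.002],[0,0,0.001],[0,0,0.001],[0,0,0.001],[0,0,0.001],[0,0,0.001],[0,0,0.001],[0,0,0.001]], "angular": [[0,0,0],[0,0,0],[0,0,0],[0,0,0],[0,0,0],[0,0,0],[0,0,0],[0,0,0]], "hand": [0,0,0,0,0,0,0,0]}}

```text
time: 8.45
tool_pos: [0.5158, -0.0675, 0.1105]
tcp_rot: [3.127, 0.205, -0.007]
wrist_force: [-0.8, -0.9, 7.7]
width: -0.003
```

```bash
python3 look.py p5
```

```text
8.45 [ 0.51579426 -0.06748883  0.11045332] [ 3.12748814  0.20500267 -0.00725171] [-0.80884682 -0.85930915  7.69546799]
```

View pics/p5.png

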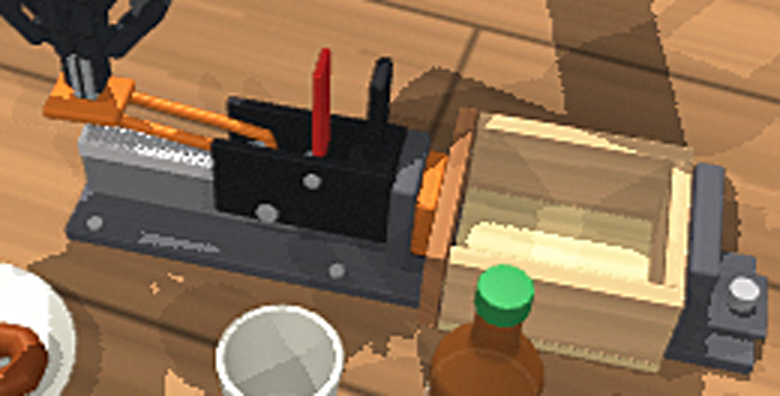

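Request:
{"fn": "arm_command", "kwargs": {"slide": [[0,0,0.001],[0,0,0.001],[0,0,0.001],[0,0,0.001],[0,0,0.001],[0,0,0.0005],[0,0,0.0005],[0,0,0.0005]], "angular": [[0,0,0],[0,0,0],[0,0,0],[0,0,0],[0,0,0],[0,0,0],[0,0,0],[0,0,0]], "hand": [0,0,0,0,0,0,0,0]}}

```text
time: 9.3
tool_pos: [0.5159, -0.0681, 0.1072]
tcp_rot: [3.129, 0.202, -0.011]
wrist_force: [-2.4, 0.4, 8.3]
width: -0.005
```

Request:
{"fn": "arm_command", "kwargs": {"slide": [[0,0,0.001],[0,0,0.001],[0,0,0.001],[0,0,0.001],[0,0,0.001],[0,0,0.0005],[0,0,0.0005],[0,0,0.0005]], "angular": [[0,0,0],[0,0,0],[0,0,0],[0,0,0],[0,0,0],[0,0,0],[0,0,0],[0,0,0]], "hand": [0,0,0,0,0,0,0,0]}}

```text
time: 10.1
tool_pos: [0.516, -0.0683, 0.1062]
tcp_rot: [3.131, 0.2, -0.015]
wrist_force: [-2.7, -1.7, 9.3]
width: -0.001
```

Request:
{"fn": "arm_command", "kwargs": {"slide": [[0,0,0.0015],[0,0,0.0015],[0,0,0.0015],[0,0,0.0015],[0,0,0.0015],[0,0,0.0015],[0,0,0.0015],[0,0,0.0015]], "angular": [[0,0,0],[0,0,0],[0,0,0],[0,0,0],[0,0,0],[0,0,0],[0,0,0],[0,0,0]], "hand": [0,0,0,0,0,0,0,0]}}

```text
time: 10.9
tool_pos: [0.5161, -0.069, 0.1008]
tcp_rot: [3.132, 0.198, -0.018]
wrist_force: [-4.1, -0.6, 13.4]
width: 0.001
```

Request:
{"fn": "arm_command", "kwargs": {"slide": [[0,0,0.0015],[0,0,0.0015],[0,0,0.0015],[0,0,0.0015],[0,0,0.001],[0,0,0.001],[0,0,0.001],[0,0,0.001]], "angular": [[0,0,0],[0,0,0],[0,0,0],[0,0,0],[0,0,0],[0,0,0],[0,0,0],[0,0,0]], "hand": [0,0,0,0,0,0,0,0]}}

```text
time: 11.7
tool_pos: [0.5162, -0.0692, 0.0998]
tcp_rot: [3.135, 0.196, -0.023]
wrist_force: [-4.1, 0.3, 11.1]
width: -0.004
```

```bash
python3 look.py p6
```

```text
11.7 [ 0.51615479 -0.06916283  0.09984379] [ 3.13473945  0.19563627 -0.02313042] [-4.05173524  0.33343582 11.09077394]
```

View pics/p6.png

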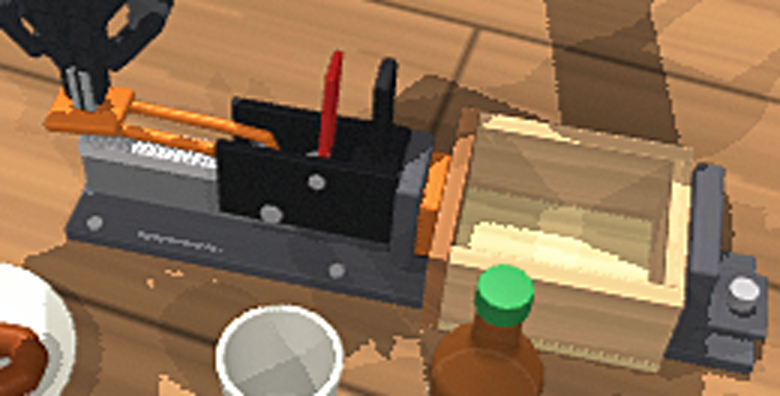

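Request:
{"fn": "arm_command", "kwargs": {"slide": [[0,0,0.0018],[0,0,0.0018],[0,0,0.0018],[0,0,0.0018],[0,0,0.0018],[0,0,0.0018],[0,0,0.0018],[0,0,0.0018]], "angular": [[0,0,0],[0,0,0],[0,0,0],[0,0,0],[0,0,0],[0,0,0],[0,0,0],[0,0,0]], "hand": [0,0,0,0,0,0,0,0]}}

```text
time: 12.55
tool_pos: [0.5163, -0.0697, 0.0968]
tcp_rot: [-3.135, -0.194, 0.028]
wrist_force: [-4.7, 0.2, 16.0]
width: -0.004
```

Request:
{"fn": "arm_command", "kwargs": {"slide": [[0,0,0.002],[0,0,0.002],[0,0,0.002],[0,0,0.002],[0,0,0.002],[0,0,0.002],[0,0,0.002],[0,0,0.002]], "angular": [[0,0,0],[0,0,0],[0,0,0],[0,0,0],[0,0,0],[0,0,0],[0,0,0],[0,0,0]], "hand": [0,0,0,0,0,0,0,0]}}

```text
time: 13.35
tool_pos: [0.5164, -0.07, 0.0946]
tcp_rot: [-3.133, -0.192, 0.034]
wrist_force: [-6.1, 0.2, 17.4]
width: 0.003
```

```bash
python3 look.py p7
```

```text
13.35 [ 0.51636724 -0.06996798  0.09455846] [-3.13266664 -0.19212049  0.0337423 ] [-6.12210368  0.24521319 17.42913963]
```

View pics/p7.png

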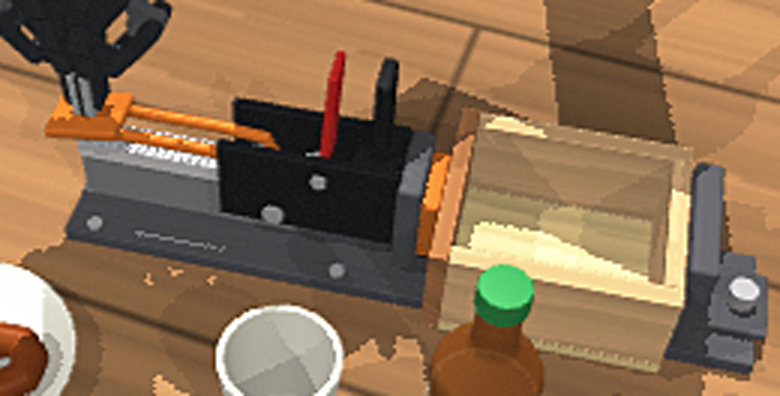

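The board looks home, with the dowel gap at (440,285) now closed. The pad force stayed at 16-17.4 N for 0.8 s with the trigger well short of its end stop. Next I'll lift away and locate the release grip.

Request:
{"fn": "arm_command", "kwargs": {"slide": [[0,0,-0.01],[0,0,-0.015],[0,0,-0.025],[0,0,-0.03],[0,0,-0.03],[0,0,-0.03],[0,0,-0.01],[0,0,0]], "angular": [[0,0,0],[0,0,0],[0,0,0],[0,0,0],[0,0,0],[0,0,0],[0,0,0],[0,0,0]], "hand": [0,0,0,0,0,0,0,0.085]}}

```text
time: 14.2
tool_pos: [0.5156, -0.0673, 0.2422]
tcp_rot: [-3.122, -0.188, 0.054]
wrist_force: [0.3, 1.1, 0.2]
width: 0.153
```

```bash
cat > lw.py <<'E'
from h import *
import cv2,sys,pickle
from scipy.spatial.transform import Rotation as R
np.set_printoptions(precision=4,suppress=True)
s=bot.read_state();print(s["time"],s["tool_pos"],s["tcp_rot"],s["wrist_force"],s["width"])
Rc=R.from_rotvec(s["tcp_rot"]); th=np.deg2rad(98.0); e=np.array([np.cos(th),np.sin(th),0]);z=np.array([0,0,-1.]);y=-e;x=np.cross(y,z)
Rd=R.from_matrix(np.c_[x,y,z]); print("rot corr deg (tool)",np.rad2deg((Rc.inv()*Rd).as_rotvec()))
c=bot.get_calibration("wrist");pickle.dump((c,s),open("pics/%s.pkl"%sys.argv[1],"wb"))
cv2.imwrite('pics/%sw.png'%sys.argv[1],bot.read_camera("wrist")[:,:,::-1])
for n,sl in (("scene",(slice(130,262),slice(190,450),3)),("side",(slice(150,340),slice(200,400),3))):
    a=bot.read_camera(n)[sl[0],sl[1],::-1]
    cv2.imwrite('pics/%s%s.png'%(sys.argv[1],n),cv2.resize(a,None,fx=sl[2],fy=sl[2],interpolation=cv2.INTER_CUBIC))
E
python3 lw.py p8
```

```text
14.2 [ 0.5156 -0.0673  0.2422] [-3.1224 -0.1877  0.0545] [0.2908 1.0791 0.2216] 0.15325882865424414
rot corr deg (tool) [-0.8865  1.9382 -1.121 ]
```

View pics/p8w.png

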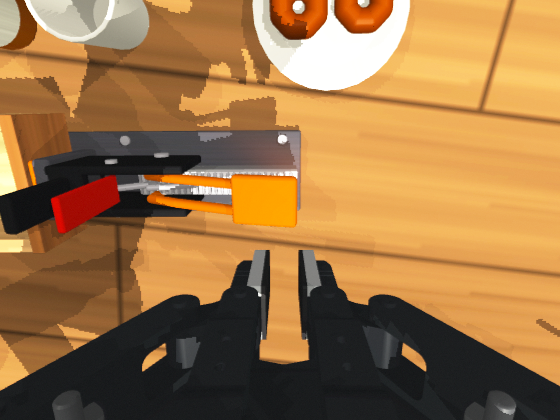

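View pics/p8scene.png

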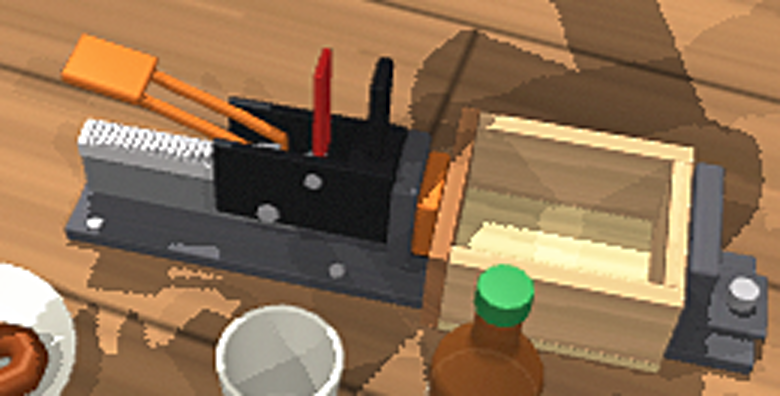

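View pics/p8side.png

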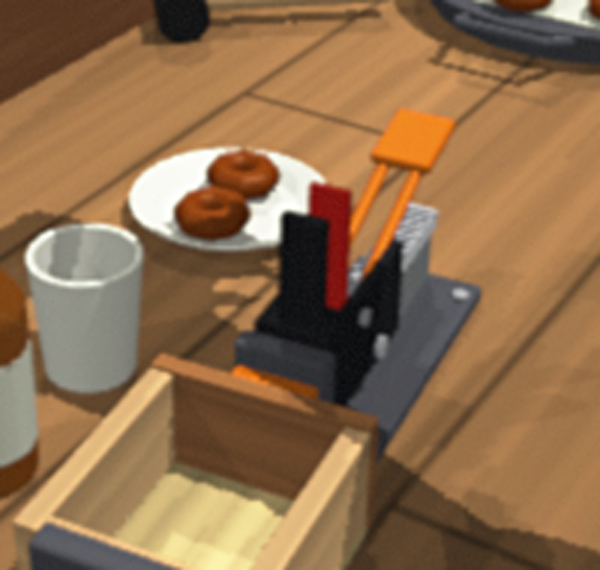

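The tray is closed with no visible gap, and the trigger has sprung back. Now I'll measure the tops of the red and black blades.

Run:
```python
from h import *
np.set_printoptions(precision=4,suppress=True)
q=lambda u,v:(u/3+200,v/3+150)
r=tri(sc(325,52),q(331,188))[0];b=tri(sc(383,62),q(304,217))[0];p=tri(sc(108,69),q(415,139))[0]
print(r,b,p)
for X in (onz("scene",sc(325,52),.165),onz("scene",sc(383,62),.165),onz("side",q(331,188),.165),onz("side",q(304,217),.165)):print(X)
```

```text
[0.495  0.0883 0.167 ] [0.4911 0.1231 0.1671] [ 0.5155 -0.0508  0.1275]
[0.4904 0.0854 0.165 ]
[0.4862 0.1202 0.165 ]
[0.4964 0.0888 0.165 ]
[0.4926 0.1237 0.165 ]
```

Request:
{"fn": "arm_command", "kwargs": {"slide": [[0.001,-0.035,0],[0,-0.035,0],[0,-0.035,0],[0,-0.035,0],[0,-0.03,0],[0,0,0],[0,0,0],[0,0,0]], "angular": [[-0.9,1.9,-1.1],[0,0,0],[0,0,0],[0,0,0],[0,0,0],[0,0,0],[0,0,0],[0,0,0]], "hand": [0.085,0.085,0.085,0.085,0.085,0.085,0.085,0.085], "squeeze": 40}}

```text
time: 15.15
tool_pos: [0.4829, 0.1051, 0.2232]
tcp_rot: [3.134, 0.215, -0.048]
wrist_force: [-0.3, 0.1, 0.1]
width: 0.996
```

```bash
python3 lw.py p9
```

```text
15.15 [0.4829 0.1051 0.2232] [ 3.1337  0.2146 -0.0476] [-0.3196  0.1025  0.1056] 0.9956624808579692
rot corr deg (tool) [-0.1078  1.7332 -0.1633]
```

View pics/p9w.png

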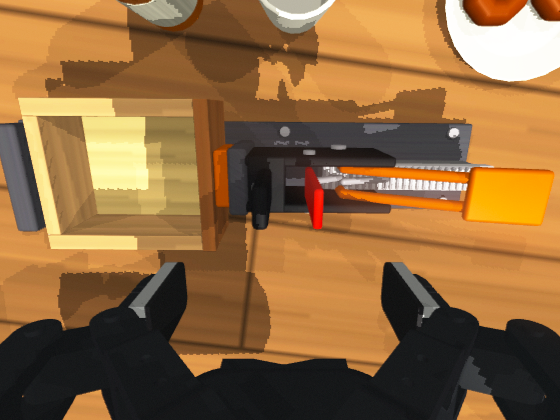

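Run:
```python
from h import *
import cv2,pickle
c,s=pickle.load(open("pics/p9.pkl","rb"))
for uv in [(252,227),(268,227),(313,227),(323,227)]: print(onz(0,uv,.165,c)[:2])
a=cv2.imread('pics/p9w.png')[130:250,200:360];cv2.imwrite('pics/p9wc.png',cv2.resize(a,None,fx=4,fy=4,interpolation=cv2.INTER_CUBIC))
```

```text
[0.48273551 0.12453177]
[0.48408218 0.11478809]
[0.48786836 0.08739339]
[0.48870948 0.08130756]
```

View pics/p9wc.png

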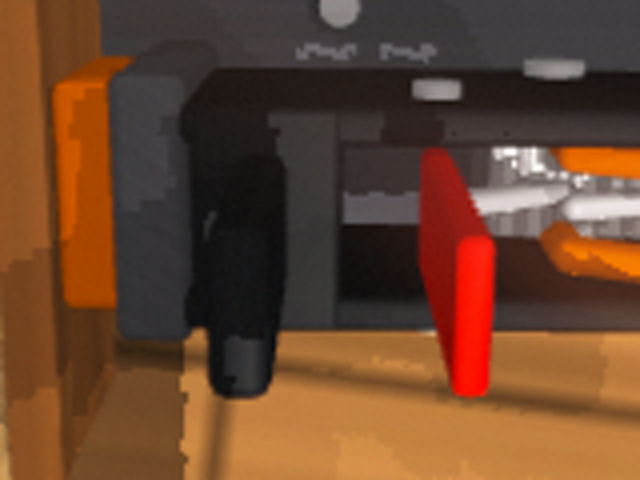

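Run:
```python
from h import *
import pickle
c,s=pickle.load(open("pics/p9.pkl","rb"))
T=s["tool_pos"]
for uv in [(252,209),(323.5,209),(318,189),(318,229)]: print(onz(0,uv,.165,c)[:2])
m=(onz(0,(252,209),.165,c)+onz(0,(323.5,209),.165,c))/2
d=m-T;print(m,"tool dx,dy",.990*d[0]+.139*d[1],.139*d[0]-.990*d[1])
```

```text
[0.49424855 0.12578135]
[0.50015782 0.08299175]
[0.51193982 0.0883528 ]
[0.48699626 0.08413163]
[0.49720319 0.10438655 0.165     ] tool dx,dy 0.014016185207289375 0.0026712314336764273
```

Request:
{"fn": "arm_command", "kwargs": {"slide": [[0.012,0.001,0],[0,0,0.01],[0,0,0.015],[0,0,0.015],[0,0,0.01],[0,0,0],[0,0,0],[0,0,0]], "angular": [[0,1.7,0],[0,0,0],[0,0,0],[0,0,0],[0,0,0],[0,0,0],[0,0,0],[0,0,0]], "hand": [0.085,0.085,0.085,0.085,0.085,0.085,0.085,0.085]}}

```text
time: 16.1
tool_pos: [0.4959, 0.1008, 0.1708]
tcp_rot: [-3.134, -0.2, 0.001]
wrist_force: [0.4, 1.2, -0.4]
width: 0.995
```

```bash
python3 lw.py p10
```

```text
16.1 [0.4959 0.1008 0.1708] [-3.1339 -0.2003  0.0011] [ 0.4273  1.2373 -0.4242] 0.9952121547122288
rot corr deg (tool) [-0.0796  0.0349 -0.6874]
```

View pics/p10w.png

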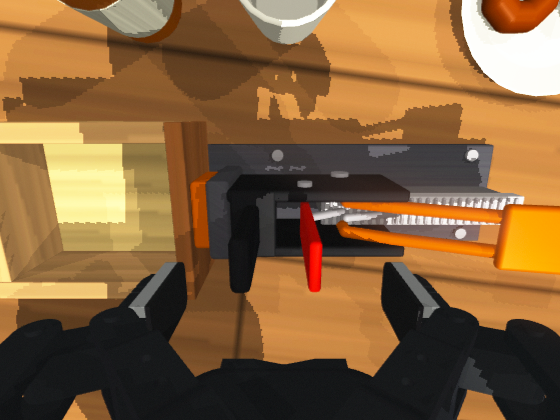

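Request:
{"fn": "arm_command", "kwargs": {"slide": [[0,-0.004,0],[0,0,0.01],[0,0,0.012],[0,0,0.01],[0,0,0.003],[0,0,0],[0,0,0],[0,0,0]], "angular": [[0,0,-0.6],[0,0,0],[0,0,0],[0,0,0],[0,0,0],[0,0,0],[0,0,0],[0,0,0]], "hand": [0.085,0.085,0.085,0.085,0.085,0.085,0.085,0.085]}}

```text
time: 17.05
tool_pos: [0.4956, 0.1057, 0.1331]
tcp_rot: [-3.132, -0.219, -0.0]
wrist_force: [0.4, -0.4, 0.7]
width: 0.995
```

```bash
python3 lw.py p11
```

```text
17.05 [0.4956 0.1057 0.1331] [-3.1324 -0.2194 -0.0003] [ 0.3504 -0.4273  0.6673] 0.9949439922964313
rot corr deg (tool) [-0.0846 -0.0166  0.0127]
```

View pics/p11w.png

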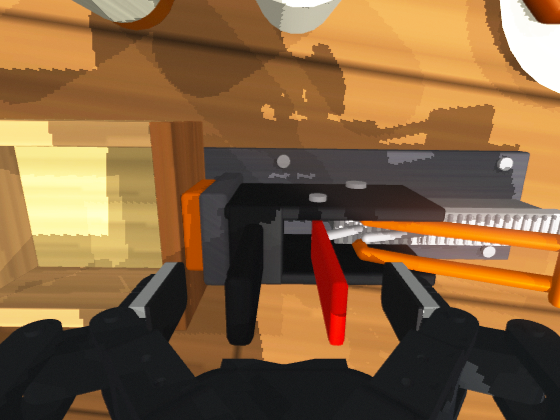

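View pics/p11scene.png

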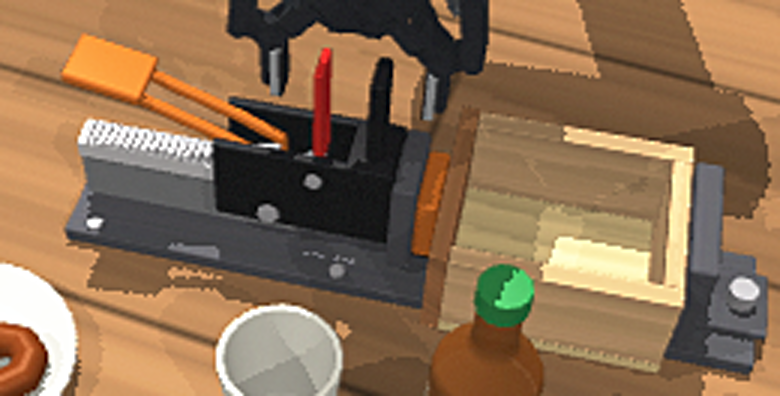

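Request:
{"fn": "arm_command", "kwargs": {"slide": [[0,0,0],[0,0,0],[0,0,0],[0,0,0],[0,0,0],[0,0,0],[0,0,0],[0,0,0]], "angular": [[0,0,0],[0,0,0],[0,0,0],[0,0,0],[0,0,0],[0,0,0],[0,0,0],[0,0,0]], "hand": [0.06,0.045,0.035,0.02,0.02,0.02,0.02,0.02], "squeeze": 35}}

```text
time: 18.0
tool_pos: [0.4965, 0.1064, 0.1356]
tcp_rot: [-3.132, -0.218, -0.005]
wrist_force: [-1.6, 1.2, 0.3]
width: 0.352
```

```bash
python3 lw.py p12
```

```text
18.0 [0.4965 0.1064 0.1356] [-3.1315 -0.2179 -0.0048] [-1.5728  1.1828  0.2617] 0.3521133630604992
rot corr deg (tool) [-0.1301 -0.1837 -0.0404]
```

View pics/p12scene.png

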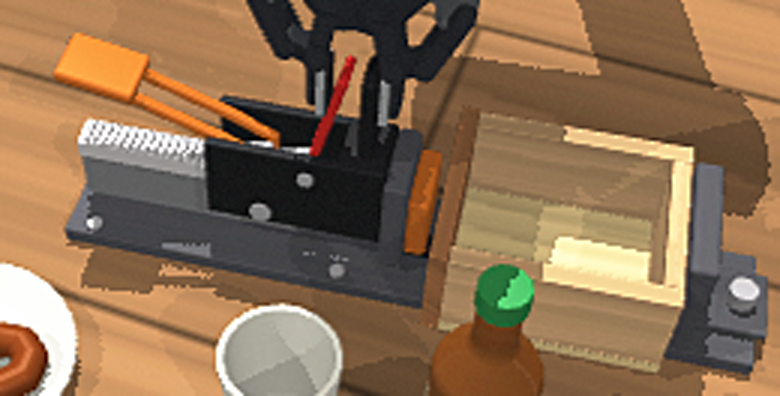

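The lever is squeezed (opening 30 mm) and the head has already sprung back off the board. Now I'll pull towards -x.

Request:
{"fn": "arm_command", "kwargs": {"slide": [[0,0.005,0],[0,0.005,0],[0,0.005,0],[0,0.005,0],[0,0.005,0],[0,0.004,0],[0,0.003,0],[0,0.002,0]], "angular": [[0,0,0],[0,0,0],[0,0,0],[0,0,0],[0,0,0],[0,0,0],[0,0,0],[0,0,0]], "hand": [0.02,0.02,0.02,0.02,0.02,0.02,0.02,0.02]}}

```text
time: 18.95
tool_pos: [0.5011, 0.0708, 0.1355]
tcp_rot: [-3.129, -0.217, -0.003]
wrist_force: [-1.1, 3.9, 0.5]
width: 0.355
```

```bash
python3 lw.py p13
```

```text
18.95 [0.5011 0.0708 0.1355] [-3.1295 -0.2172 -0.0034] [-1.0775  3.9437  0.5268] 0.35467746876294237
rot corr deg (tool) [-0.2532 -0.1428 -0.0586]
```

View pics/p13scene.png

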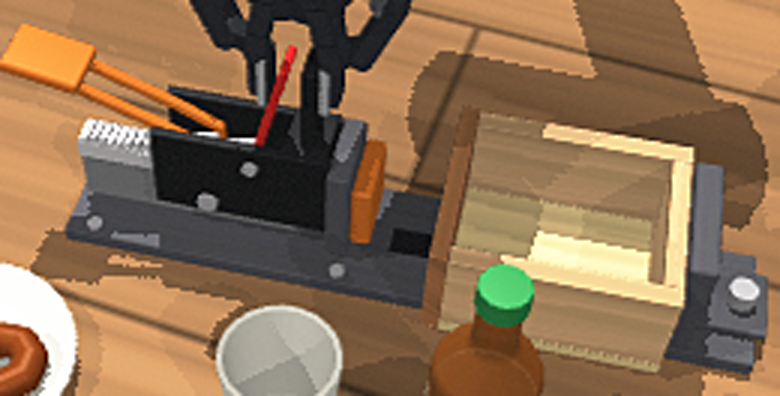

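Request:
{"fn": "arm_command", "kwargs": {"slide": [[0,0.003,0],[0,0.003,0],[0,0.003,0],[0,0.003,0],[0,0.003,0],[0,0.002,0],[0,0.002,0],[0,0.002,0]], "angular": [[0,0,0],[0,0,0],[0,0,0],[0,0,0],[0,0,0],[0,0,0],[0,0,0],[0,0,0]], "hand": [0.02,0.02,0.02,0.02,0.02,0.02,0.02,0.02]}}

```text
time: 19.9
tool_pos: [0.5035, 0.0519, 0.1355]
tcp_rot: [-3.123, -0.215, -0.002]
wrist_force: [-3.1, 17.2, 1.7]
width: 0.353
```

Request:
{"fn": "arm_command", "kwargs": {"slide": [[0,0.002,0],[0,0.002,0],[0,0.002,0],[0,0.002,0],[0,0.001,0],[0,0.001,0],[0,0,0],[0,0,0]], "angular": [[0,0,0],[0,0,0],[0,0,0],[0,0,0],[0,0,0],[0,0,0],[0,0,0],[0,0,0]], "hand": [0.02,0.02,0.02,0.02,0.02,0.02,0.02,0.02]}}

```text
time: 20.7
tool_pos: [0.5035, 0.0523, 0.1354]
tcp_rot: [-3.107, -0.222, -0.001]
wrist_force: [-2.6, 5.3, 1.1]
width: 0.352
```

```bash
python3 lw.py p14
```

```text
20.7 [0.5035 0.0523 0.1354] [-3.1073 -0.2219 -0.0011] [-2.5515  5.2545  1.1124] 0.35247306168493625
rot corr deg (tool) [-1.5043 -0.1468  0.1685]
```

View pics/p14scene.png

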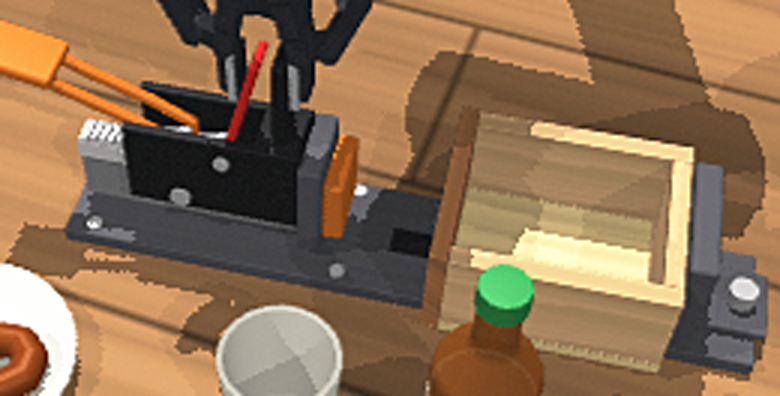

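The head is against its rear stop: a further pull gave no travel and the force rose to 17 N. I'll open gradually while biasing -x, so the lever spring can't push the head forward.

Request:
{"fn": "arm_command", "kwargs": {"slide": [[0,0.002,0],[0,0.003,0],[0,0.003,0],[0,0.003,0],[0,0.003,0],[0,0.003,0],[0,0.003,0],[0,0.002,0]], "angular": [[0,0,0],[0,0,0],[0,0,0],[0,0,0],[0,0,0],[0,0,0],[0,0,0],[0,0,0]], "hand": [0.02,0.032,0.035,0.038,0.041,0.044,0.047,0.05]}}

```text
time: 21.65
tool_pos: [0.5046, 0.0438, 0.1336]
tcp_rot: [-3.08, -0.213, 0.003]
wrist_force: [-1.1, 6.9, 1.5]
width: 0.585
```

```bash
python3 lw.py p15
```

```text
21.65 [0.5046 0.0438 0.1336] [-3.0796 -0.2133  0.0027] [-1.0565  6.9186  1.5086] 0.5852331626069653
rot corr deg (tool) [-3.1279 -0.1199 -0.0776]
```

View pics/p15scene.png

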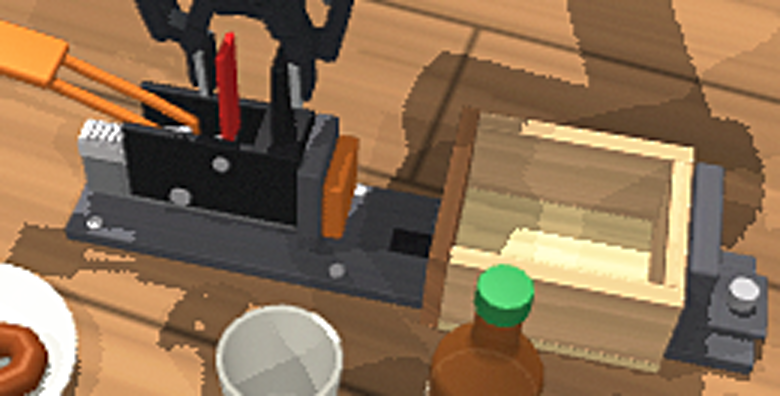

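Request:
{"fn": "arm_command", "kwargs": {"slide": [[0,0,0],[0,0,0],[0,0,0],[0,-0.002,0],[0,0,-0.01],[0,0,-0.02],[0,0,-0.03],[0,0,-0.03]], "angular": [[0,0,0],[0,0,0],[0,0,0],[0,0,0],[-1,0,0],[-1,0,0],[-1,0,0],[0,0,0]], "hand": [0.06,0.075,0.085,0.085,0.085,0.085,0.085,0.085]}}

```text
time: 22.6
tool_pos: [0.5013, 0.0411, 0.2223]
tcp_rot: [3.128, 0.214, -0.012]
wrist_force: [1.1, -0.2, -0.0]
width: 1.0
```

```bash
python3 lw.py p16
```

```text
22.6 [0.5013 0.0411 0.2223] [ 3.1284  0.2141 -0.0118] [ 1.0545 -0.2109 -0.0475] 0.9999319983112969
rot corr deg (tool) [ 0.3018  0.4541 -0.1698]
```

View pics/p16scene.png

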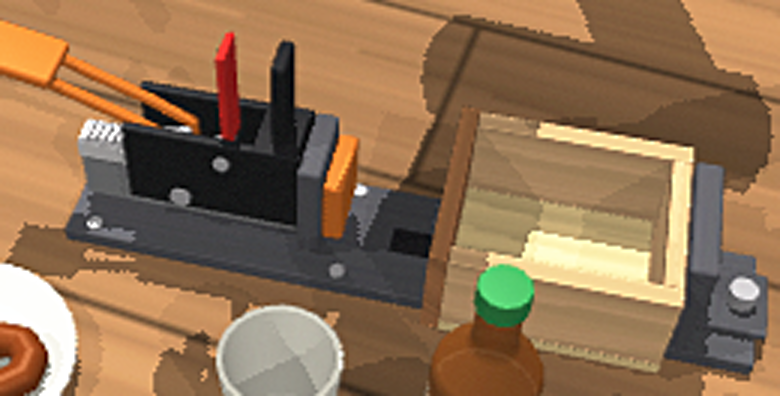

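View pics/p16side.png

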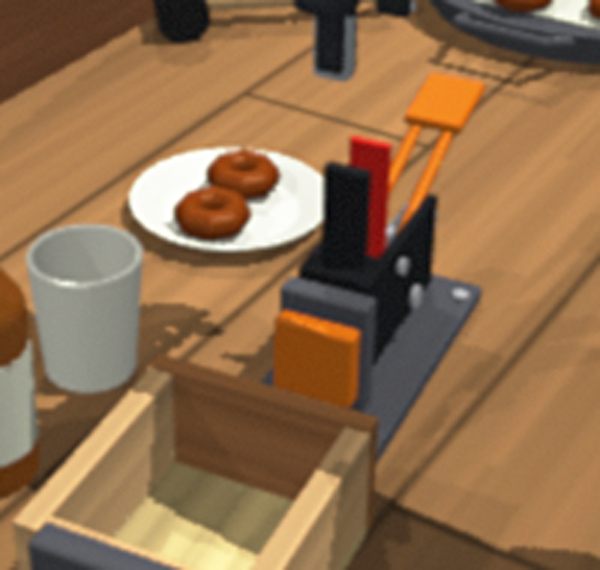

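Request:
{"fn": "arm_command", "kwargs": {"slide": [[0,0,-0.02],[0,0,-0.01],[0,0,0],[0,0,0],[0,0,0],[0,0,0],[0,0,0],[0,0,0]], "angular": [[0,0,0],[0,0,0],[0,0,0],[0,0,0],[0,0,0],[0,0,0],[0,0,0],[0,0,0]], "hand": [0.085,0.085,0.085,0.085,0.085,0.085,0.085,0.085]}}

```text
time: 23.55
tool_pos: [0.4999, 0.041, 0.249]
tcp_rot: [3.128, 0.213, -0.017]
wrist_force: [-0.4, 0.1, 0.1]
width: 0.995
```

Run:
```python
from workcell import bot
s=bot.read_state();print(s["time"],s["tool_pos"],s["wrist_force"])
print(bot.finish_job())
```

```text
23.55 [0.49986284 0.04098234 0.24899079] [-0.36827647  0.09764226  0.1009401 ]
the job is handed in; nothing more can be done
None
```

I handed the job in at about 23.6 s of the 67 s. It reports no verdict, so what follows is from my own checks.

- **Squeezing:** I pumped the trigger in three strokes. The third built slowly to 16.0 N and then 17.4 N on the pad, read 0.8 s apart, which is inside the 15–19 N "firmly tight" band.
- **Release:** I pinched the red lever against its post, with the opening down to 30 mm. I then pulled the head back until it stopped: it moved no further and the pull rose to 17 N. I let go gradually so the lever spring could not push the head forward.

**Last pictures (before a final clear lift):** The end board sits flush with the tray and the head has not moved from its rear stop. The trigger is up, the lever is upright, and the bottle, cup and plate show no visible movement. The wrist force at hand-in was about 0.4 N, with the arm clear above the clamp.

**Not measured directly:** The jaw force cannot be read. From the trigger force I estimate about 37 N, between the 25 N needed and the 55 N crush limit. A rougher figure from how far the pad travelled came out higher, near 55 N. I trusted the force readings, and no crushing was visible.

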